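# Fit a new blade to the gasket scraper

### The job

Fit the loose blade to the gasket scraper held in the vise: lay it flat on the blade bed with its notched end towards the handle and slide it back by feel until its notch bears firmly on the locating pin, without ramming the pin. Then swing the clamp plate down flat onto the blade, leave it all shut and let go; do not disturb the things standing nearby.

Things in the scene. Friction and masses are not known exactly. Their poses are not given: they have to be found in the camera images.
- blade_center (a point): Loose bare steel scraper blade lying flat on the counter, 130 mm long, 36 mm wide, 5 mm thick, about 180 g; this point is its centre, half-way up. Its x axis runs lengthwise from the ground cutting edge (65 mm away at -x, bevelled on top over 10 mm) to the notched tail end (65 mm away at +x), y across its width, z up out of the flat.
- blade_notch (a point): The blind end of the notch cut into the middle of the blade's tail, 51 mm from the blade's centre along its x, half-way up; axes as the blade's. The notch is 14 mm deep from the tail and 8.5 mm wide, its mouth bevelled out to 17 mm over the last 6 mm.
- holder: Gasket scraper (cast head, wooden handle) clamped level by its handle in a small bench vise; fixed. Origin on the counter below the middle of the locating pin's setting range; x runs along the scraper from its open mouth to the handle, z up. Neck, handle and vise lie behind the head (from x = 40 mm on; vise from x = 75 mm), none higher than 103 mm above the counter.
- bed_mouth (a point): Middle of the front edge of the blade bed, at bed height (90 mm above the counter), 70 mm before the holder's origin; axes as the holder's. The bed is a flat floor running back from here for 94 mm between two cheeks 6 mm high and 38.5 mm apart; over the first 16 mm they flare out to 50 mm at the mouth. Before the mouth there is free space below.
- pin_slot (a point): Middle of the short slot in the bed along which the locating pin can be set, at bed height, 70 mm behind the mouth; axes as the holder's. The locating_pin is one upright steel pin, 6 mm thick, 9 mm tall, locked fast on the bed's middle line within 8 mm before or behind this point: the setting differs from start to start and is not measured, so feel for it (or look).
- clamp_hinge (a point): Middle of the clamp plate's hinge axis (along the holder's y), 102 mm behind the mouth, 10 mm above the bed; axes as the holder's. Its lugs rise to 16 mm above the bed.
- clamp (a joint): Angle of the dark clamp plate, hinged across the head behind the pin: 0 = lying flat on a blade on the bed, pi/2 = standing upright, larger leans back over the handle (stop at 1.95). The hinge is stiff (about 0.22 N m) and stays where it is left. The plate is 34 mm wide, reaches 68 mm from the hinge, 4.5 mm thick, forked around the pin, and ends in a lip turned up by 5 mm.
- clamp_lip (a point): Middle of the clamp plate's turned-up lip, 65.5 mm from the hinge axis; moves with the plate.
- pump: Bystander: injection pump of cast alloy standing flange up, about 170 mm across its fittings, 112 mm high, 3 kg; origin at the centre of its underside.
- injector: Bystander: steel fuel injector lying on the counter, 160 mm long along its x, 25 mm high, a connector to +y; origin under its middle.
- filter_carton: Bystander: filter carton, 85 x 85 x 75 mm high; origin at the centre of its underside.
Not all that is in view belongs to the job. Several things look just like the part that bears blade_center: the one meant starts nearest to the robot's base.

How it is judged:
On the way:
1. with the clamp plate still open and the blade lying flat on the bed, its notch is pressed home on the locating pin (2.5 N or more for 0.1 s) (contact force between blade and locating_pin above 2.5 N and value of joint clamp above 0.6 rad and x of blade_notch in the frame of locating_pin between -0.0045 and -0.001 m and angle between the z axis of blade_center and the z axis of holder, either way round below 0.06 rad), for 0.1 s.
At the end, for the whole second after the job is handed in: The blade lies flat on the bed (within 0.05 rad), in line with the scraper (within 0.09 rad), its notch over the pin with the blind end within 1.5 mm of touching it, at rest, and the clamp plate is shut flat on it (within 0.05 rad) (x of blade_notch in the frame of locating_pin between -0.0045 and -0.001 m and y of blade_notch in the frame of locating_pin between -0.003 and 0.003 m and z of blade_notch in the frame of locating_pin below 0.0045 m and angle between the x axis of blade_center and the x axis of holder, either way round below 0.09 rad and angle between the z axis of blade_center and the z axis of holder, either way round below 0.05 rad and value of joint clamp between -0.06 and 0.05 rad and linear speed of blade below 0.01 m/s).
It fails at once if the blade is rammed against the locating pin (over 18 N) (contact force between blade and locating_pin above 18 N).
It fails at once if the pump is moved by more than 20 mm (distance of pump from where it was at the start of the episode above 0.02 m).
It fails at once if the injector is moved by more than 20 mm (distance of injector from where it was at the start of the episode above 0.02 m).
It fails at once if the filter carton is moved by more than 20 mm (distance of filter_carton from where it was at the start of the episode above 0.02 m).
It also fails if it takes over 72 s, if anything falls off the work surface, if the arm or the gripper's body presses on something with over 40 N, if the wrist force passes 120 N, or if a joint passes its speed limit or range.

### The arm

A 6-joint arm with a two-finger parallel gripper is mounted at the origin on the work surface. World frame = base frame: x ahead of the robot, y to its left, z up, the work surface at z = 0. Lengths are in m, angles in rad, forces in N, time in s.
With the tool pointing down it reaches from about 0.35 to 0.775 m from the base axis. Payload 7.3 kg.
Tool frame: the origin (TCP) lies at the very end of the fingers, on their centre line; the grasp point (between the pads) lies 19 mm behind it; z points along the fingers, y is the line along which they close (so a half turn about z gives the same grasp; the last joint's range is limited). The gripper opens to 92 mm and grips with 3 to 60 N. Pads are 19 mm wide; open, the fingers measure 130 mm over their backs; the gripper's body (75 mm by 190 mm) begins 47 mm behind the grasp point.
Start: joints at [-0.146, 0.342, 1.524, -0, 1.275, -0.146], TCP at [0.525, 0, 0.227] pointing down, gripper open.
Joint ranges: [-2.53, 2.53], [-0.77, 2.02], [0.04, 2.7], [-1, 4.14], [0.28, 2.66], [-3.11, 3.11]. Speed limits (rad/s): [2.57, 2.57, 3.14, 3.14, 3.14, 3.14].

### API

Orientations are given as [roll, pitch, yaw] about the fixed x, y, z axes, in that order (R = Rz(yaw) Ry(pitch) Rx(roll)).
In Python, from cell import robot gives the robot as it stands.
- The arm moves only by the tool apply_moves, never from a script. Its argument "rows" is a list of rows, each an object with "xyz": the shift along the tool's x, y, z in mm, a list of three; "turn": the turn about the tool's z in rad. A call has 1 to 10 rows; each row shifts and turns the commanded pose from where the row before left it, along the tool's axes as they then stand; what a row does not reach is not made up. A row lasts 1/8 s, in which the tool goes at most 62.5 mm and 10.7 degrees, less where a joint would pass 70% of its speed; a pose out of reach is approached as far as the arm can. A call with a gripper value outside its range is refused whole. "gripper" is the opening, from 0 (shut) to 1 (fully open), set as the call begins (left out, the last holds). The fingers move at their own pace and stop on an object; "newtons" is the grip in N (left out, the last holds). Time passes only in rows, so rows that do not move let the fingers close. It gives the time, the measured TCP pose, the force and the opening at its end, in the units of the state.
- robot.observe(): the state, without advancing time (a new reading comes with each control period).
- robot.read_camera(name): name is "scene" or "side" or "wrist"; returns a dict with "frame" (420x560x3 uint8, blue, green, red), "mtx" (3x3 intrinsics, pixels), "distortion" ([k1, k2, p1, p2, k3] as OpenCV has them; the pictures are not rectified), "R" (3x3) and "t" (3): a world point X has camera coordinates R X + t; the wrist camera has in their place "T_tool_cam" (4x4, takes a point from camera to tool coordinates, whose origin is the TCP and whose axes are the flange's). Camera axes: x right, y down, z forward; pixel columns grow to the right and rows downward; lengths in m; the calibration is good to about 2 mm. A picture is of the moment at which its call begins: read the wrist's pose just before it. There is no depth.
- robot.hand_in(): hands the job in, once; it reports no verdict.
The state is a dict: "time": time; "qpos": joint angles; "qvel": joint speeds; "joint_efforts": joint torques, N m; "tool_pos": TCP position; "tool_rot": TCP orientation; "contact_force": force on the tool from outside, world axes, zero at the start; "torque": the same for the moment, N m; "opening": finger opening in m.
Only numpy, scipy, OpenCV 4.12 (cv2) and the standard library are available. Lean on these libraries where they do the work, as an engineer would, in place of code of your own. Each camera call takes 0.05 s, during which the arm holds its last target. There are 200 camera calls.

## Working session

There is one attempt and no reset: what is moved stays moved. The work goes in short steps, Python scripts to look and compute and a tool call to move; the robot and the scene stay as the last step left them, time stands still between calls to the robot, and variables do not carry over. Pictures are saved under pics/ and viewed, on a budget of 10 in all, crops included, one or two more only if the job needs it, and the job is handed in when it is done.

Besides the shell and the picture viewer there is one more tool, called after "Emit:" by a JSON object that holds its "name" and its "arguments". apply_moves: Moves the arm, as the interface text tells. Its arguments: {"type":"object","properties":{"rows":{"type":"array"},"gripper":{"type":"number"},"newtons":{"type":"number"}},"required":["rows"]}

```bash
mkdir -p pics; cat > h.py <<'E'
import numpy as np, cv2
from cell import robot
def cam(n):
    s=robot.observe(); c=robot.read_camera(n)
    if 'R' not in c:
        from scipy.spatial.transform import Rotation as Ro
        r=s['tool_rot']; r=np.array(r)
        Rt=Ro.from_euler('xyz',r).as_matrix() if r.size==3 else r
        T=np.eye(4);T[:3,:3]=Rt;T[:3,3]=s['tool_pos']
        W=np.linalg.inv(T@np.array(c['T_tool_cam'])); c['R']=W[:3,:3];c['t']=W[:3,3]
    np.savez('last_%s.npz'%n,**{k:np.array(v) for k,v in c.items()})
    return c
def ld(n): return dict(np.load(n if n.endswith('npz') else 'last_%s.npz'%n))
def pz(c,uv,z):
    p=cv2.undistortPoints(np.array(uv,float).reshape(-1,1,2),c['mtx'],c['distortion']).reshape(-1,2)
    R,t=np.array(c['R']),np.array(c['t']); o=-R.T@t
    z=np.broadcast_to(z,(len(p),))
    out=[]
    for (a,b),zz in zip(p,z):
        d=R.T@[a,b,1]; out.append(o+d*(zz-o[2])/d[2])
    return np.array(out)
def pr(c,X):
    R,t=np.array(c['R']),np.array(c['t'])
    return cv2.projectPoints(np.array(X,float).reshape(-1,1,3),cv2.Rodrigues(R)[0],t,c['mtx'],c['distortion'])[0].reshape(-1,2)
E
python3 - <<'E'
from h import *
s=robot.observe(); print(s)
for n in('scene','side','wrist'):
    c=cam(n); cv2.imwrite(f'pics/{n}0.png',cv2.resize(c['frame'],(800,600),interpolation=cv2.INTER_CUBIC) ); print(n,-np.array(c['R']).T@c['t'])
E
```

```text
{'time': 0.0, 'qpos': array([-1.46013992e-01,  3.42730404e-01,  1.52500232e+00,  1.35615451e-05,
        1.27539693e+00, -1.45970391e-01]), 'qvel': array([-0.00121484, -0.00186948, -0.00177024,  0.00042499,  0.00013077,
        0.00090358]), 'joint_efforts': array([ 7.61924657e-04, -4.31245601e+01, -2.44219762e+01,  7.17750052e-02,
        5.59406646e-02, -1.04314388e-04]), 'tool_pos': array([5.24600487e-01, 7.78365714e-05, 2.26046105e-01]), 'tool_rot': array([-3.14007389e+00, -2.36390493e-04,  1.57074859e+00]), 'contact_force': array([-0.88688213,  0.55739289,  0.02983866]), 'torque': array([ 0.04918617,  0.01495645, -0.02699545]), 'opening': 0.09192007828218272}
scene [1.12188608 0.46970144 0.92442937]
side [0.20563501 0.98909346 0.90595339]
wrist [0.52608778 0.0815317  0.38420567]
```

View pics/scene0.png

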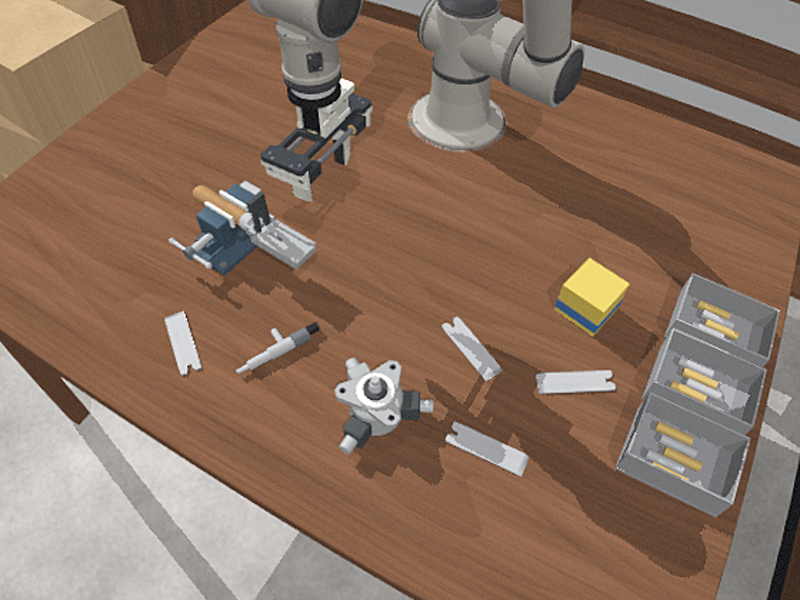

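View pics/side0.png

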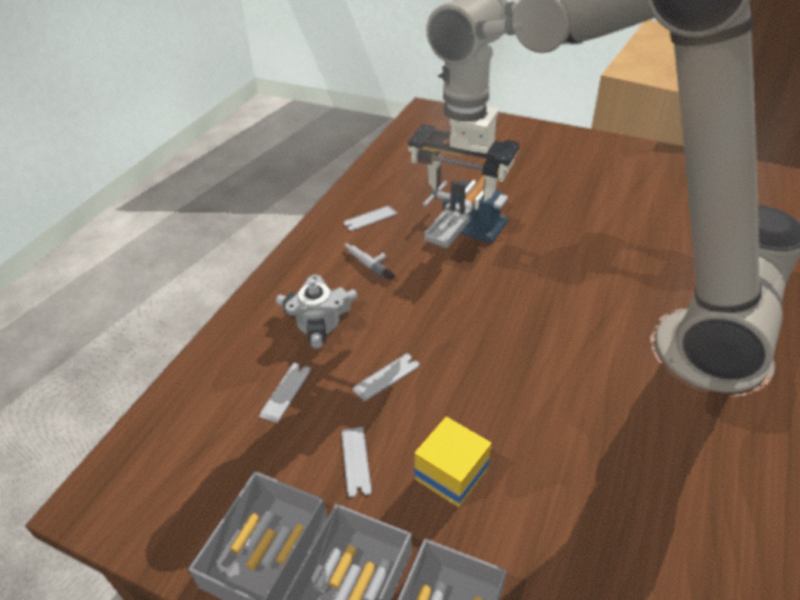

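Scene picture (800 px wide): blade candidates are A (183,343), B (470,348), C (576,382) and D (487,449). The scraper head is near (285,240), the injector at (280,348), the pump at (378,395) and the carton at (593,295). I'll compute their distances and make enlarged crops.

```bash
python3 - <<'E'
from h import *
c=ld('scene'); k=.7
for n,uv in dict(A=(183,343),B=(470,348),C=(576,382),D=(487,449)).items():
    p=pz(c,[np.array(uv)*k],.0025)[0]; print(n,p.round(3),np.hypot(*p[:2]).round(3))
f=c['frame']
a=cv2.resize(f[115:200,110:230],(800,567),interpolation=cv2.INTER_CUBIC)
# x0=110,y0=115 scale 6.667
b=cv2.resize(f[210:280,300:400],(800,560),interpolation=cv2.INTER_CUBIC)
# x0=300,y0=210, scale 8
cv2.imwrite('pics/scr.png',a);cv2.imwrite('pics/bl.png',b)
E
```

```text
A [ 0.799 -0.137  0.002] 0.811
B [0.556 0.299 0.002] 0.632
C [0.528 0.484 0.002] 0.716
D [0.71  0.404 0.002] 0.817
```

View pics/scr.png

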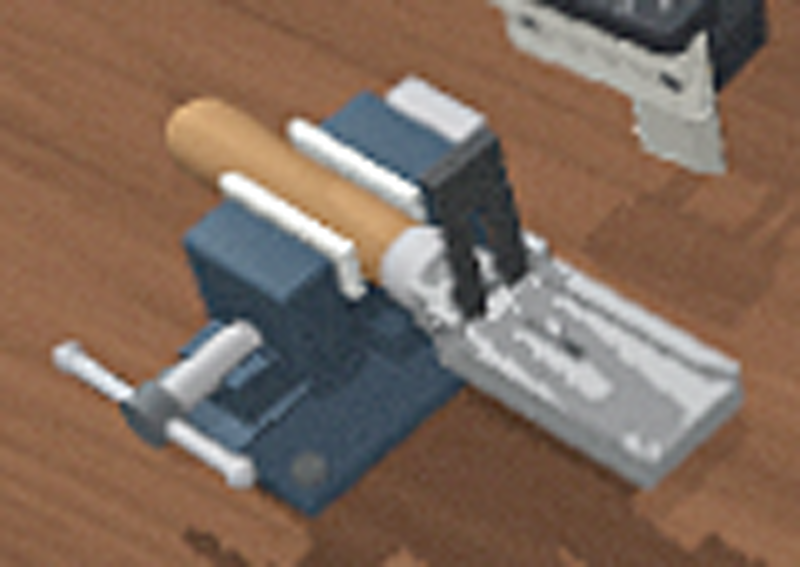

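View pics/bl.png

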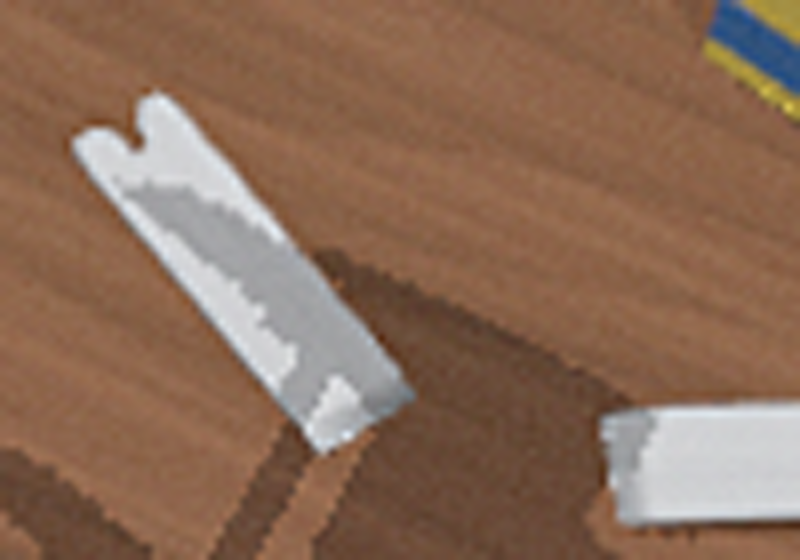

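```bash
python3 - <<'E'
from h import *
c=ld('scene')
b=lambda u:np.array(u,float)/8+[300,210]-.4
a=lambda u:np.array(u,float)/6.667+[110,115]-.4
B=pz(c,[b(u) for u in[(75,143),(158,92),(322,453),(412,397),(137,148)]],[.005,.005,.003,.003,.005])
print(B.round(4)); t=(B[0]+B[1])/2;e=(B[2]+B[3])/2
print('blade c',((t+e)/2).round(4),'len',np.linalg.norm(t-e),'w',np.linalg.norm(B[0]-B[1]),np.linalg.norm(B[2]-B[3]),'yaw',np.arctan2(*(t-e)[1::-1]))
S=pz(c,[a(u) for u in[(740,368),(645,472),(545,248)]],.096); print(S.round(4)); print('mouth',(S[0]+S[1])/2,'w',np.linalg.norm(S[0]-S[1])); d=S[2]-S[0];print('yaw',np.arctan2(d[1],d[0]))
L=pz(c,[a((430,185)),a((495,130))],.165);print('lip',L.round(3))
k=.7
for n,uv,z in(('pump',(377,388),.1),('inj',(280,348),.012),('carton top',(594,283),.075)):print(n,pz(c,[np.array(uv)*k],z).round(3))
E
```

```text
[[0.5401 0.2349 0.005 ]
 [0.5095 0.2487 0.005 ]
 [0.6006 0.3495 0.003 ]
 [0.5697 0.365  0.003 ]
 [0.532  0.2526 0.005 ]]
blade c [0.555  0.2995 0.004 ] len 0.13030966978903905 w 0.03354895418945538 0.03456527870817312 yaw -2.052470370848048
[[ 0.5545 -0.0124  0.096 ]
 [ 0.6136 -0.014   0.096 ]
 [ 0.5412 -0.1134  0.096 ]]
mouth [ 0.58408105 -0.01319666  0.096     ] w 0.059123983812735384
yaw -1.702267089313983
lip [[ 0.585 -0.121  0.165]
 [ 0.55  -0.117  0.165]]
pump [[0.747 0.229 0.1  ]]
inj [[0.725 0.021 0.012]]
carton top [[0.374 0.442 0.075]]
```

B is the nearest at 0.632 m (A 0.811, C 0.716, D 0.817), and its crop shows the notch at top left, about (135,145), and the bevelled edge at lower right. Length measures 130 mm, which fits. The clamp plate stands roughly upright. I'm moving over the blade now.

Emit:
{"name": "apply_moves", "arguments": {"rows": [{"xyz": [54, 8, 0], "turn": 0}, {"xyz": [54, 8, 0], "turn": 0}, {"xyz": [54, 8, 0], "turn": 0}, {"xyz": [54, 8, 0], "turn": 0}, {"xyz": [54, 8, 0], "turn": 0}, {"xyz": [54, 8, 0], "turn": 0}, {"xyz": [0, 0, 0], "turn": 0.16}, {"xyz": [0, 0, 0], "turn": 0.16}, {"xyz": [0, 0, 0], "turn": 0.16}, {"xyz": [0, 0, 0], "turn": 0}], "gripper": 1}}

```text
time: 1.4
tool_pos: [0.5729, 0.324, 0.2263]
tool_rot: [-3.141, 0.001, 1.092]
contact_force: [-0.0, 0.4, -0.0]
opening: 0.0919
```

```bash
python3 - <<'E'
from h import *
s=robot.observe();print(s['tool_pos'],s['tool_rot'],s['contact_force'])
c=cam('wrist');cv2.imwrite('pics/w1.png',cv2.resize(c['frame'],(800,600),interpolation=cv2.INTER_CUBIC))
E
```

```text
[0.57286136 0.32401897 0.22626245] [-3.14110989e+00  6.42989042e-04  1.09231999e+00] [-0.00318135  0.41715975 -0.03138326]
```

View pics/w1.png

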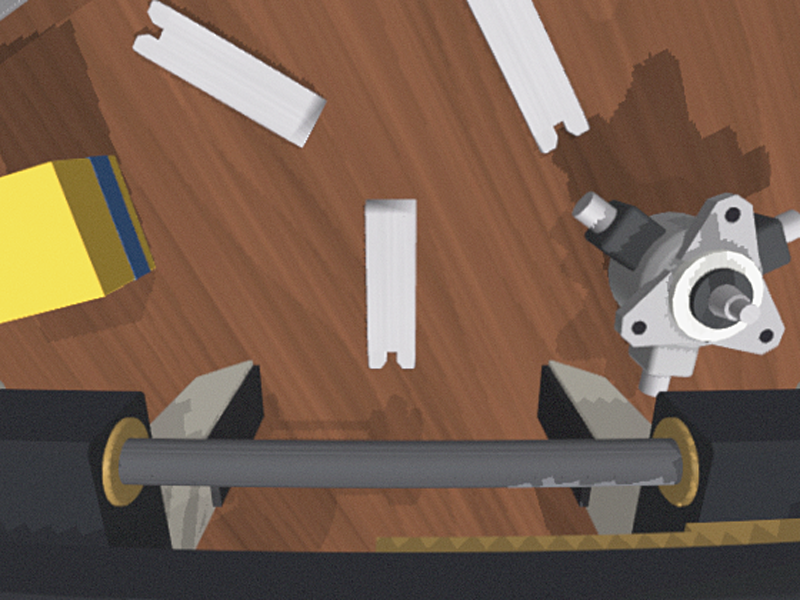

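The wrist view shows the blade centred, with its bevelled edge at (366,200)-(416,199) and its tail at (369,368)-(414,368). It stands clear of the pump and carton.

```bash
python3 - <<'E'
from h import *
c=ld('wrist');s=robot.observe()
B=pz(c,np.array([(369,368),(414,368),(365,200),(416,199)])*.7,[.005,.005,.001,.001])
t=(B[0]+B[1])/2;e=(B[2]+B[3])/2;u=(t-e)[:2];u/=np.hypot(*u)
print(B.round(4),np.linalg.norm(t-e),np.linalg.norm(B[0]-B[1]),np.linalg.norm(B[2]-B[3]))
cc=(t+e)[:2]/2;y=np.arctan2(-u[1],-u[0]);print('c',cc,'yaw tool',y,s['tool_rot'][2])
g=cc-u*.042;d=g-s['tool_pos'][:2];a=s['tool_rot'][2]
print('g',g,'tool dx,dy mm',1e3*(d@[np.cos(a),np.sin(a)]),1e3*(d@[np.sin(a),-np.cos(a)]))
E
```

```text
[[0.5093 0.2519 0.005 ]
 [0.5405 0.2358 0.005 ]
 [0.568  0.3672 0.001 ]
 [0.6007 0.351  0.001 ]] 0.12977084158876118 0.03510186947332397 0.03647507196077912
c [0.55463672 0.30146111] yaw tool 1.0949748823018737 1.0940667040811343
g [0.57387561 0.33879562] tool dx,dy mm 13.617015135782253 -5.943707336783944
```

Emit:
{"name": "apply_moves", "arguments": {"rows": [{"xyz": [14, -6, 50], "turn": 0}, {"xyz": [0, 0, 50], "turn": 0}, {"xyz": [0, 0, 50], "turn": 0}, {"xyz": [0, 0, 40], "turn": 0}, {"xyz": [0, 0, 20], "turn": 0}, {"xyz": [0, 0, 10], "turn": 0}, {"xyz": [0, 0, 3.5], "turn": 0}, {"xyz": [0, 0, 0], "turn": 0}, {"xyz": [0, 0, 0], "turn": 0}]}}

```text
time: 2.58
tool_pos: [0.5748, 0.3396, 0.0045]
tool_rot: [3.14, -0.002, 1.091]
contact_force: [0.4, 0.5, 0.3]
opening: 0.0919
```

Emit:
{"name": "apply_moves", "arguments": {"rows": [{"xyz": [0, 0, 0], "turn": 0}, {"xyz": [0, 0, 0], "turn": 0}, {"xyz": [0, 0, 0], "turn": 0}, {"xyz": [0, 0, 0], "turn": 0}, {"xyz": [0, 0, 0], "turn": 0}, {"xyz": [0, 0, 0], "turn": 0}, {"xyz": [0, 0, 0], "turn": 0}, {"xyz": [0, 0, 0], "turn": 0}], "gripper": 0.3, "newtons": 45}}

```text
time: 3.58
tool_pos: [0.5741, 0.3392, 0.0032]
tool_rot: [-3.142, 0.0, 1.091]
contact_force: [-0.7, 1.2, 0.4]
opening: 0.0339
```

Emit:
{"name": "apply_moves", "arguments": {"rows": [{"xyz": [0, 0, 0], "turn": 0}, {"xyz": [0, 0, 0], "turn": 0}, {"xyz": [0, 0, 1], "turn": 0}, {"xyz": [0, 0, 1], "turn": 0}, {"xyz": [0, 0, 0], "turn": 0}, {"xyz": [0, 0, 0], "turn": 0}], "gripper": 0.55}}

```text
time: 4.32
tool_pos: [0.5742, 0.3392, 0.0012]
tool_rot: [3.142, -0.0, 1.091]
contact_force: [0.8, 0.5, -0.0]
opening: 0.0507
```

Emit:
{"name": "apply_moves", "arguments": {"rows": [{"xyz": [0, 0, 0], "turn": 0}, {"xyz": [0, 0, 0], "turn": 0}, {"xyz": [0, 0, 0], "turn": 0}, {"xyz": [0, 0, 0], "turn": 0}, {"xyz": [0, 0, 0], "turn": 0}, {"xyz": [0, 0, 0], "turn": 0}], "gripper": 0.3, "newtons": 45}}

```text
time: 5.08
tool_pos: [0.5742, 0.3392, 0.0013]
tool_rot: [3.141, -0.0, 1.091]
contact_force: [-0.9, -1.0, 0.4]
opening: 0.0348
```

Emit:
{"name": "apply_moves", "arguments": {"rows": [{"xyz": [0, 0, -10], "turn": 0}, {"xyz": [0, 0, -30], "turn": 0}, {"xyz": [0, 0, -50], "turn": 0}, {"xyz": [0, 0, -50], "turn": 0}, {"xyz": [0, 0, -40], "turn": 0}, {"xyz": [0, 0, 0], "turn": 0}, {"xyz": [0, 0, 0], "turn": 0}]}}

```text
time: 5.95
tool_pos: [0.5735, 0.3389, 0.1801]
tool_rot: [-3.14, 0.002, 1.091]
contact_force: [-0.6, -0.8, -2.8]
opening: 0.035
```

Emit:
{"name": "apply_moves", "arguments": {"rows": [{"xyz": [0, 0, -20], "turn": -0.175}, {"xyz": [0, 0, -20], "turn": -0.175}, {"xyz": [-30, 3, 0], "turn": 0}, {"xyz": [-50, 6, 0], "turn": 0}, {"xyz": [-50, 6, 0], "turn": 0}, {"xyz": [-50, 6, 0], "turn": 0}, {"xyz": [-50, 6, 0], "turn": 0}, {"xyz": [-50, 6, 0], "turn": 0}, {"xyz": [-50, 6, 0], "turn": 0}, {"xyz": [-50, 6, 0], "turn": 0}]}}

```text
time: 7.2
tool_pos: [0.5683, -0.0448, 0.219]
tool_rot: [-3.137, -0.0, 1.441]
contact_force: [-0.2, -0.1, -1.6]
opening: 0.0347
```

Emit:
{"name": "apply_moves", "arguments": {"rows": [{"xyz": [-50, 6, 0], "turn": 0}, {"xyz": [-40, 5, 0], "turn": 0}, {"xyz": [-8, 0, 0], "turn": 0}, {"xyz": [0, 0, 0], "turn": 0}, {"xyz": [0, 0, 0], "turn": 0}]}}

```text
time: 7.82
tool_pos: [0.5676, -0.1406, 0.2206]
tool_rot: [-3.14, -0.001, 1.442]
contact_force: [0.3, 0.2, -2.0]
opening: 0.0348
```

```bash
python3 - <<'E'
from h import *
s=robot.observe();print(s['tool_pos'],s['tool_rot'],s['contact_force'],s['opening'])
c=cam('wrist');cv2.imwrite('pics/w2.png',cv2.resize(c['frame'],(800,600),interpolation=cv2.INTER_CUBIC))
E
```

```text
[ 0.56756169 -0.1406256   0.22062997] [-3.14038615e+00 -7.47200209e-04  1.44208967e+00] [ 0.25694681  0.16678844 -2.01764114] 0.03484322521712979
```

View pics/w2.png

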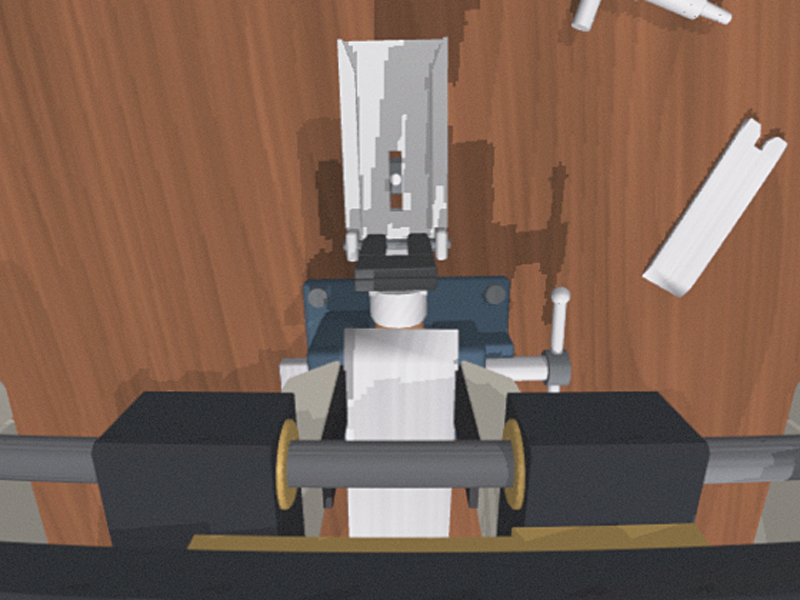

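The wrist view shows the bed with its mouth at row 39 (columns 340-447), the slot at rows 151-210 and the pin top at (396,180). The plate stands upright near (397,265), and the held blade is straight in the fingers. I'll enlarge the head.

```bash
python3 - <<'E'
from h import *
c=ld('wrist');f=c['frame'][20:200,225:330]
cv2.imwrite('pics/w2c.png',cv2.resize(f[0:160],None,fx=3.75*1,fy=3.75,interpolation=cv2.INTER_CUBIC) if 0 else cv2.resize(f[:150],(420,600),interpolation=cv2.INTER_CUBIC))
# scale 4, offset (225,20)
for n,uv,z in(('pin',(396,180),.099),('slotf',(396,151),.09),('slotb',(396,210),.09),('mouthL',(340,39),.096),('mouthR',(447,38),.096),('lipL',(356,275),.165),('lipR',(437,275),.165)):
    print(n,pz(c,[np.array(uv)*.7],z)[0].round(4))
E
```

```text
pin [ 0.5741 -0.0824  0.099 ]
slotf [ 0.5758 -0.0682  0.09  ]
slotb [ 0.5718 -0.0989  0.09  ]
mouthL [ 0.5556 -0.0111  0.096 ]
mouthR [ 0.6077 -0.0174  0.096 ]
lipL [ 0.5538 -0.1134  0.165 ]
lipR [ 0.5872 -0.1177  0.165 ]
```

View pics/w2c.png

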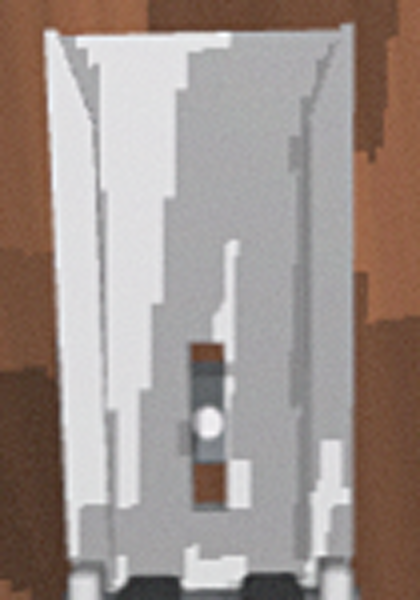

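The crop shows the pin top at (208,422) and the slot at rows 342-508, with straight cheeks flaring above row 125. Next I'll work out the in-hand blade offset and the staging move.

```bash
python3 - <<'E'
from h import *
c=ld('wrist');s=robot.observe();a=s['tool_rot'][2];p=s['tool_pos']
X=np.array([np.cos(a),np.sin(a)]);Y=np.array([np.sin(a),-np.cos(a)])
for uv in((344,330),(458,329),(346,440),(456,440),(349,537),(450,537)):
    q=pz(c,[np.array(uv)*.7],.2203 if uv[1]<400 else .2243)[0][:2]-p[:2];print(uv,(1e3*np.array([q@X,q@Y])).round(1))
cr=lambda u:(np.array(u,float)+.5)/4-.5+[225,20]
sl=pz(c,[cr((207,342)),cr((207,508)),cr((208,422)),cr((45,30)),cr((353,25)),cr((68,570)),cr((353,570))],[.09,.09,.099,.096,.096,.096,.096])[:,:2];print(sl.round(4))
h=-1.692
for q in sl: d=q-p[:2];print('tool',(1e3*np.array([d@X,d@Y])).round(1))
m=np.array([.5820,-.0142])-.099*np.array([np.cos(h),np.sin(h)]);d=m-p[:2]
print('move',(1e3*np.array([d@X,d@Y])).round(1))
E
```

```text
(344, 330) [ 21.7 -16.7]
(458, 329) [22.1 19.6]
(346, 440) [-16.  -16.8]
(456, 440) [-16.   19.9]
(349, 537) [-56.4 -17.1]
(450, 537) [-56.3  19.2]
[[ 0.5753 -0.0677]
 [ 0.5712 -0.0986]
 [ 0.5737 -0.0817]
 [ 0.5541 -0.0108]
 [ 0.6077 -0.0169]
 [ 0.5434 -0.1061]
 [ 0.5976 -0.1131]]
tool [73.3 -1.8]
tool [42.1 -1.9]
tool [59.2 -1.6]
tool [127.  -30.1]
tool [127.8  23.9]
tool [ 31.1 -28.5]
tool [31.1 26.1]
move [226.2  -2.7]
```

Emit:
{"name": "apply_moves", "arguments": {"rows": [{"xyz": [30, 0, 0], "turn": 0}, {"xyz": [50, -1, 0], "turn": 0}, {"xyz": [50, -1, 0], "turn": 0}, {"xyz": [50, -2, 0], "turn": 0}, {"xyz": [36, -2, 0], "turn": 0}, {"xyz": [10, 0, 0], "turn": 0}, {"xyz": [0, 0, 30], "turn": -0.017}, {"xyz": [0, 0, 40], "turn": 0}, {"xyz": [0, 0, 30], "turn": 0}, {"xyz": [0, 0, 15], "turn": 0}]}}

```text
time: 9.12
tool_pos: [0.5902, 0.0826, 0.1046]
tool_rot: [-3.139, 0.001, 1.458]
contact_force: [0.7, 0.4, -1.9]
opening: 0.0347
```

Emit:
{"name": "apply_moves", "arguments": {"rows": [{"xyz": [0, 0, 0], "turn": 0}, {"xyz": [0, 0, 0], "turn": 0}, {"xyz": [0, 0, 0], "turn": 0}]}}

```text
time: 9.5
tool_pos: [0.5918, 0.0828, 0.1076]
tool_rot: [3.139, -0.0, 1.458]
contact_force: [0.1, 0.1, -1.7]
opening: 0.0344
```

```bash
python3 - <<'E'
from h import *
s=robot.observe();print(s['tool_pos'],s['tool_rot'],s['contact_force'],s['opening'])
c=cam('scene');cv2.imwrite('pics/s3.png',cv2.resize(c['frame'][105:225,130:290],(800,600),interpolation=cv2.INTER_CUBIC))
E
```

```text
[0.59183411 0.08282562 0.10757935] [ 3.13910784e+00 -2.70008723e-04  1.45781218e+00] [ 0.14774629  0.09785426 -1.67979867] 0.03443318949346764
```

View pics/s3.png

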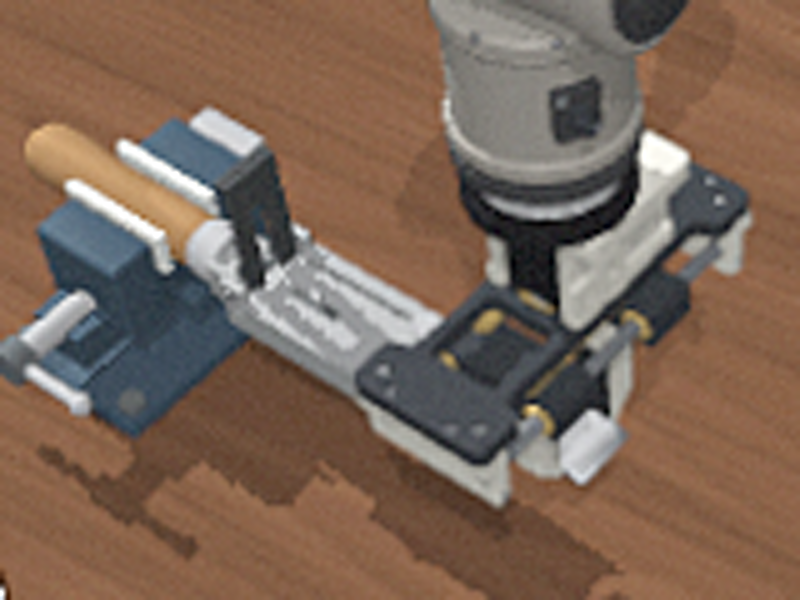

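The blade is poised just above and before the mouth (mouth near (430,350), hidden by the gripper). The upright plate is untouched. I'm lowering it now.

Emit:
{"name": "apply_moves", "arguments": {"rows": [{"xyz": [0, 0, 6], "turn": 0}, {"xyz": [0, 0, 5], "turn": 0}, {"xyz": [0, 0, 2], "turn": 0}, {"xyz": [0, 0, 0], "turn": 0}, {"xyz": [0, 0, 0], "turn": 0}]}}

```text
time: 10.18
tool_pos: [0.5912, 0.0829, 0.0933]
tool_rot: [3.141, 0.0, 1.458]
contact_force: [0.5, -0.2, -2.1]
opening: 0.0348
```

Emit:
{"name": "apply_moves", "arguments": {"rows": [{"xyz": [-3, 0, 0], "turn": 0}, {"xyz": [-3, 0, 0], "turn": 0}, {"xyz": [-3, 0, 0], "turn": 0}, {"xyz": [0, 0, 0], "turn": 0}, {"xyz": [0, 0, 0], "turn": 0}]}}

```text
time: 10.8
tool_pos: [0.5901, 0.0739, 0.0933]
tool_rot: [3.141, -0.0, 1.458]
contact_force: [0.3, -0.3, -1.4]
opening: 0.0343
```

Emit:
{"name": "apply_moves", "arguments": {"rows": [{"xyz": [-2, 0, 0], "turn": 0}, {"xyz": [-2, 0, 0], "turn": 0}, {"xyz": [-2, 0, 0], "turn": 0}, {"xyz": [-2, 0, 0], "turn": 0}, {"xyz": [0, 0, 0], "turn": 0}, {"xyz": [0, 0, 0], "turn": 0}]}}

```text
time: 11.55
tool_pos: [0.5892, 0.066, 0.0933]
tool_rot: [3.141, -0.0, 1.458]
contact_force: [-0.3, 0.6, -1.5]
opening: 0.0346
```

Emit:
{"name": "apply_moves", "arguments": {"rows": [{"xyz": [0, 0, 1], "turn": 0}, {"xyz": [0, 0, 0.5], "turn": 0}, {"xyz": [0, 0, 0], "turn": 0}, {"xyz": [0, 0, 0], "turn": 0}]}}

```text
time: 12.05
tool_pos: [0.5892, 0.066, 0.0918]
tool_rot: [3.141, -0.0, 1.458]
contact_force: [-0.8, 0.4, -2.0]
opening: 0.0345
```

Emit:
{"name": "apply_moves", "arguments": {"rows": [{"xyz": [0, 0, 0.5], "turn": 0}, {"xyz": [0, 0, 0.5], "turn": 0}, {"xyz": [0, 0, 0], "turn": 0}, {"xyz": [0, 0, 0], "turn": 0}]}}

```text
time: 12.55
tool_pos: [0.5892, 0.066, 0.0908]
tool_rot: [3.141, -0.0, 1.458]
contact_force: [-0.4, 1.7, -0.7]
opening: 0.0346
```

Emit:
{"name": "apply_moves", "arguments": {"rows": [{"xyz": [-1.5, 0, 0], "turn": 0}, {"xyz": [-1.5, 0, 0], "turn": 0}, {"xyz": [-1.5, 0, 0], "turn": 0}, {"xyz": [-1.5, 0, 0], "turn": 0}, {"xyz": [-1.5, 0, 0], "turn": 0}, {"xyz": [0, 0, 0], "turn": 0}]}}

```text
time: 13.3
tool_pos: [0.5883, 0.0582, 0.0907]
tool_rot: [3.142, 0.0, 1.458]
contact_force: [0.6, -0.0, -1.2]
opening: 0.0346
```

Emit:
{"name": "apply_moves", "arguments": {"rows": [{"xyz": [-2.5, 0, 0], "turn": 0}, {"xyz": [-2.5, 0, 0], "turn": 0}, {"xyz": [-2.5, 0, 0], "turn": 0}, {"xyz": [-2.5, 0, 0], "turn": 0}, {"xyz": [0, 0, 0], "turn": 0}, {"xyz": [0, 0, 0], "turn": 0}]}}

```text
time: 14.05
tool_pos: [0.5872, 0.0483, 0.0908]
tool_rot: [3.141, 0.0, 1.458]
contact_force: [0.2, -1.4, -0.5]
opening: 0.0347
```

Emit:
{"name": "apply_moves", "arguments": {"rows": [{"xyz": [-2.5, 0, 0], "turn": 0}, {"xyz": [-2.5, 0, 0], "turn": 0}, {"xyz": [-2.5, 0, 0], "turn": 0}, {"xyz": [-2.5, 0, 0], "turn": 0}, {"xyz": [0, 0, 0], "turn": 0}, {"xyz": [0, 0, 0], "turn": 0}]}}

```text
time: 14.8
tool_pos: [0.586, 0.0383, 0.0908]
tool_rot: [3.141, 0.001, 1.458]
contact_force: [-0.7, -1.2, -0.3]
opening: 0.0346
```

Emit:
{"name": "apply_moves", "arguments": {"rows": [{"xyz": [-1, 0, 0], "turn": 0}, {"xyz": [-1, 0, 0], "turn": 0}, {"xyz": [-1, 0, 0], "turn": 0}, {"xyz": [-1, 0, 0], "turn": 0}, {"xyz": [-1, 0, 0], "turn": 0}, {"xyz": [-1, 0, 0], "turn": 0}, {"xyz": [0, 0, 0], "turn": 0}]}}

```text
time: 15.68
tool_pos: [0.5854, 0.0325, 0.0908]
tool_rot: [3.141, 0.0, 1.458]
contact_force: [-0.1, 0.4, 1.0]
opening: 0.0351
```

Emit:
{"name": "apply_moves", "arguments": {"rows": [{"xyz": [-1, 0, 0], "turn": 0}, {"xyz": [-1, 0, 0], "turn": 0}, {"xyz": [-1, 0, 0], "turn": 0}, {"xyz": [0, 0, 0], "turn": 0}], "newtons": 15}}

```text
time: 16.18
tool_pos: [0.5851, 0.0296, 0.0908]
tool_rot: [3.141, 0.0, 1.458]
contact_force: [0.8, 0.9, 1.4]
opening: 0.0358
```

Emit:
{"name": "apply_moves", "arguments": {"rows": [{"xyz": [-1, 0, 0], "turn": 0}, {"xyz": [-1, 0, 0], "turn": 0}, {"xyz": [-1, 0, 0], "turn": 0}, {"xyz": [-1, 0, 0], "turn": 0}, {"xyz": [0, 0, 0], "turn": 0}], "newtons": 10}}

```text
time: 16.8
tool_pos: [0.5846, 0.0256, 0.0908]
tool_rot: [3.141, 0.0, 1.458]
contact_force: [0.0, 0.7, 1.3]
opening: 0.0359
```

Emit:
{"name": "apply_moves", "arguments": {"rows": [{"xyz": [-1, 0, 0], "turn": 0}, {"xyz": [-1, 0, 0], "turn": 0}, {"xyz": [-1, 0, 0], "turn": 0}, {"xyz": [-1, 0, 0], "turn": 0}, {"xyz": [0, 0, 0], "turn": 0}]}}

```text
time: 17.42
tool_pos: [0.5842, 0.0216, 0.0908]
tool_rot: [3.141, 0.0, 1.458]
contact_force: [-0.0, 0.5, 2.2]
opening: 0.0352
```

Emit:
{"name": "apply_moves", "arguments": {"rows": [{"xyz": [-0.7, 0, 0], "turn": 0}, {"xyz": [-0.7, 0, 0], "turn": 0}, {"xyz": [-0.7, 0, 0], "turn": 0}, {"xyz": [-0.7, 0, 0], "turn": 0}, {"xyz": [0, 0, 0], "turn": 0}]}}

```text
time: 18.05
tool_pos: [0.5838, 0.0189, 0.0907]
tool_rot: [3.142, 0.0, 1.458]
contact_force: [-0.2, 1.7, 1.9]
opening: 0.0358
```

Emit:
{"name": "apply_moves", "arguments": {"rows": [{"xyz": [-0.7, 0, 0], "turn": 0}, {"xyz": [-0.7, 0, 0], "turn": 0}, {"xyz": [-0.6, 0, 0], "turn": 0}, {"xyz": [0, 0, 0], "turn": 0}]}}

```text
time: 18.55
tool_pos: [0.5836, 0.0169, 0.0908]
tool_rot: [3.141, 0.0, 1.458]
contact_force: [0.2, 2.7, 2.3]
opening: 0.0358
```

Emit:
{"name": "apply_moves", "arguments": {"rows": [{"xyz": [-0.5, 0, 0], "turn": 0}, {"xyz": [-0.5, 0, 0], "turn": 0}, {"xyz": [0, 0, 0], "turn": 0}]}}

```text
time: 18.92
tool_pos: [0.5835, 0.0159, 0.0908]
tool_rot: [3.141, 0.0, 1.458]
contact_force: [0.4, 1.8, 2.7]
opening: 0.0354
```

Emit:
{"name": "apply_moves", "arguments": {"rows": [{"xyz": [-0.5, 0, 0], "turn": 0}, {"xyz": [0, 0, 0], "turn": 0}]}}

```text
time: 19.18
tool_pos: [0.5834, 0.0154, 0.0908]
tool_rot: [3.141, 0.0, 1.458]
contact_force: [0.8, 1.3, 3.1]
opening: 0.0358
```

Emit:
{"name": "apply_moves", "arguments": {"rows": [{"xyz": [-0.5, 0, -0.2], "turn": 0}, {"xyz": [-0.5, 0, 0], "turn": 0}, {"xyz": [0, 0, 0], "turn": 0}]}}

```text
time: 19.55
tool_pos: [0.5833, 0.0144, 0.0909]
tool_rot: [3.142, 0.0, 1.458]
contact_force: [0.7, 1.2, 2.4]
opening: 0.0359
```

Emit:
{"name": "apply_moves", "arguments": {"rows": [{"xyz": [-0.5, 0, 0], "turn": 0}, {"xyz": [0, 0, 0], "turn": 0}]}}

```text
time: 19.8
tool_pos: [0.5833, 0.0143, 0.0909]
tool_rot: [3.142, -0.0, 1.458]
contact_force: [0.2, 4.2, 2.4]
opening: 0.0361
```

Emit:
{"name": "apply_moves", "arguments": {"rows": [{"xyz": [-0.5, 0, 0], "turn": 0}, {"xyz": [0, 0, 0], "turn": 0}]}}

```text
time: 20.05
tool_pos: [0.5832, 0.0141, 0.0909]
tool_rot: [3.141, -0.001, 1.458]
contact_force: [0.7, 5.5, 2.9]
opening: 0.0359
```

It's bearing on the pin: the tool stalls at y ≈ 0.0142 (I expected 0.0135). I'll push slightly more and hold.

Emit:
{"name": "apply_moves", "arguments": {"rows": [{"xyz": [-0.5, 0, 0], "turn": 0}, {"xyz": [0, 0, 0], "turn": 0}, {"xyz": [0, 0, 0], "turn": 0}, {"xyz": [0, 0, 0], "turn": 0}]}}

```text
time: 20.55
tool_pos: [0.5832, 0.014, 0.0909]
tool_rot: [3.142, -0.001, 1.458]
contact_force: [1.6, 7.2, 2.2]
opening: 0.0356
```

```bash
python3 - <<'E'
from h import *
s=robot.observe();print(s['tool_pos'],s['tool_rot'],s['contact_force'],s['opening'])
c=cam('scene');cv2.imwrite('pics/s4.png',cv2.resize(c['frame'][115:205,120:240],(800,600),interpolation=cv2.INTER_CUBIC))
E
```

```text
[0.58320713 0.01401248 0.09089987] [ 3.14151413e+00 -1.49424151e-03  1.45780641e+00] [1.61121012 7.1608604  2.19133668] 0.0355884785916486
```

View pics/s4.png

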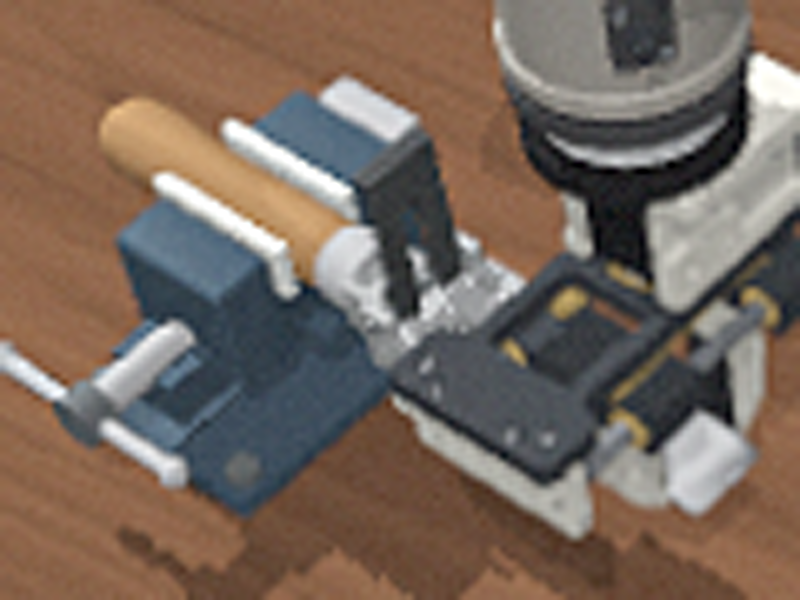

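The notch has borne on the pin at about 7 N for 0.4 s with the plate still open. I'm easing off slightly, releasing, and going behind the plate.

Emit:
{"name": "apply_moves", "arguments": {"rows": [{"xyz": [0.7, 0, 0], "turn": 0}, {"xyz": [0, 0, 0], "turn": 0}]}}

```text
time: 20.85
tool_pos: [0.5832, 0.014, 0.0909]
tool_rot: [-3.142, -0.0, 1.458]
contact_force: [1.1, 6.1, 3.2]
opening: 0.0356
```

Emit:
{"name": "apply_moves", "arguments": {"rows": [{"xyz": [0, 0, 0], "turn": 0}, {"xyz": [0, 0, 0], "turn": 0}, {"xyz": [0, 0, 0], "turn": 0}, {"xyz": [0, 0, 0], "turn": 0}, {"xyz": [0, 0, -10], "turn": 0}, {"xyz": [0, 0, -40], "turn": 0}, {"xyz": [0, 0, -50], "turn": 0}, {"xyz": [0, 0, -40], "turn": 0}, {"xyz": [0, 0, 0], "turn": 0}], "gripper": 0.65}}

```text
time: 21.98
tool_pos: [0.585, 0.0135, 0.2355]
tool_rot: [3.133, 0.0, 1.458]
contact_force: [0.0, 0.1, -0.6]
opening: 0.06
```

Emit:
{"name": "apply_moves", "arguments": {"rows": [{"xyz": [-30, 0, 0], "turn": 0}, {"xyz": [-50, 0, 0], "turn": 0}, {"xyz": [-50, 0, 0], "turn": 0}, {"xyz": [-25, 0, 0], "turn": 0}, {"xyz": [0, 0, 0], "turn": 0}, {"xyz": [0, 0, 0], "turn": 0}, {"xyz": [0, 0, 0], "turn": 0}], "gripper": 0, "newtons": 20}}

```text
time: 22.85
tool_pos: [0.5658, -0.139, 0.2308]
tool_rot: [-3.141, -0.0, 1.459]
contact_force: [-0.5, -0.8, -0.1]
opening: 0.0006
```

```bash
python3 - <<'E'
from h import *
s=robot.observe();print(s['tool_pos'],s['tool_rot'],s['contact_force'],s['opening'])
c=cam('wrist');cv2.imwrite('pics/w5.png',cv2.resize(c['frame'],(800,600),interpolation=cv2.INTER_CUBIC))
E
```

```text
[ 0.56583561 -0.13904858  0.23084198] [-3.14138480e+00 -3.43826145e-04  1.45929827e+00] [-0.53920166 -0.77333331 -0.09842226] 0.0006457185279731452
```

View pics/w5.png

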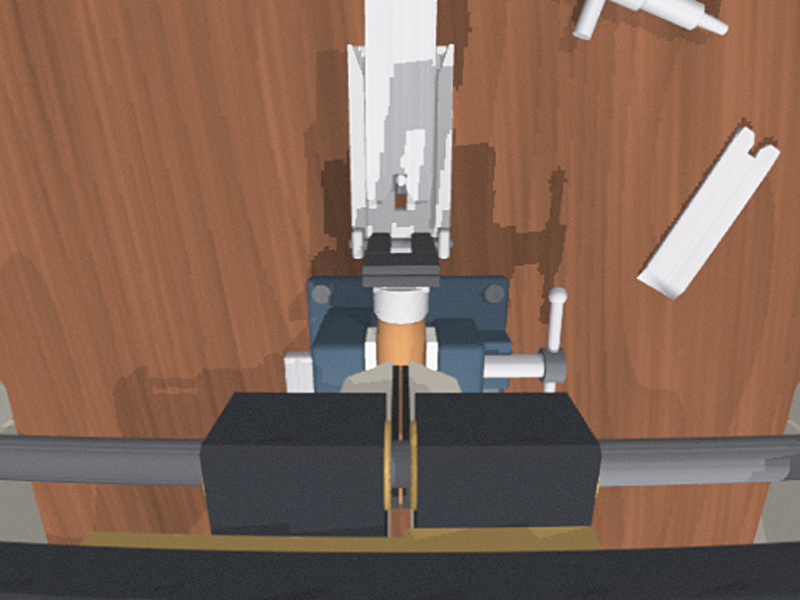

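The blade lies in the bed with its notch around the pin at (401,180). The plate is upright at (401,262) and the shut fingers are behind it on the same line. Now I'll swing it down.

Emit:
{"name": "apply_moves", "arguments": {"rows": [{"xyz": [0, 0, 40], "turn": 0}, {"xyz": [0, 0, 35], "turn": 0}, {"xyz": [0, 0, 6], "turn": 0}, {"xyz": [0, 0, 0], "turn": 0}, {"xyz": [8, 0, 0], "turn": 0}, {"xyz": [5, 0, 0], "turn": 0}, {"xyz": [3, 0, 0], "turn": 0}, {"xyz": [3, 0, 0], "turn": 0}, {"xyz": [0, 0, 0], "turn": 0}]}}

```text
time: 24.02
tool_pos: [0.568, -0.1211, 0.15]
tool_rot: [3.141, -0.0, 1.458]
contact_force: [1.2, -2.8, -0.3]
opening: 0.0006
```

Emit:
{"name": "apply_moves", "arguments": {"rows": [{"xyz": [3.5, 0, 0], "turn": 0}, {"xyz": [3.5, 0, 0], "turn": 0}, {"xyz": [3.5, 0, 0], "turn": 0}, {"xyz": [0, 0, 0], "turn": 0}]}}

```text
time: 24.52
tool_pos: [0.5687, -0.1104, 0.1495]
tool_rot: [-3.14, -0.001, 1.458]
contact_force: [0.1, -1.1, -0.7]
opening: 0.0008
```

Emit:
{"name": "apply_moves", "arguments": {"rows": [{"xyz": [4, 0, 1.5], "turn": 0}, {"xyz": [4, 0, 1.5], "turn": 0}, {"xyz": [4.5, 0, 2], "turn": 0}, {"xyz": [4, 0, 2.5], "turn": 0}, {"xyz": [3.5, 0, 2.5], "turn": 0}, {"xyz": [3.5, 0, 3], "turn": 0}]}}

```text
time: 25.28
tool_pos: [0.5718, -0.0876, 0.1369]
tool_rot: [3.141, 0.001, 1.458]
contact_force: [-2.3, -4.6, 0.4]
opening: 0.0004
```

Emit:
{"name": "apply_moves", "arguments": {"rows": [{"xyz": [3, 0, 3.5], "turn": 0}, {"xyz": [2.7, 0, 3.5], "turn": 0}, {"xyz": [2.5, 0, 4], "turn": 0}, {"xyz": [2, 0, 4], "turn": 0}, {"xyz": [1.7, 0, 4], "turn": 0}, {"xyz": [1.5, 0, 4.5], "turn": 0}]}}

```text
time: 26.02
tool_pos: [0.5734, -0.0742, 0.1133]
tool_rot: [3.141, -0.0, 1.458]
contact_force: [-0.4, -4.9, 2.5]
opening: 0.0008
```

Emit:
{"name": "apply_moves", "arguments": {"rows": [{"xyz": [0, 0, 3], "turn": 0}, {"xyz": [-1, 0, 3], "turn": 0}, {"xyz": [0, 0, 3], "turn": 0}, {"xyz": [0, 0, 2], "turn": 0}, {"xyz": [0, 0, 1], "turn": 0}, {"xyz": [0, 0, 0], "turn": 0}]}}

```text
time: 26.78
tool_pos: [0.5732, -0.0754, 0.1013]
tool_rot: [3.141, 0.0, 1.458]
contact_force: [0.6, 2.3, 2.8]
opening: 0.0008
```

Emit:
{"name": "apply_moves", "arguments": {"rows": [{"xyz": [0, 0, 1], "turn": 0}, {"xyz": [0, 0, 1], "turn": 0}, {"xyz": [0, 0, 0], "turn": 0}]}}

```text
time: 27.15
tool_pos: [0.5732, -0.0754, 0.0997]
tool_rot: [3.141, 0.0, 1.458]
contact_force: [0.0, 1.9, 5.8]
opening: 0.0003
```

Emit:
{"name": "apply_moves", "arguments": {"rows": [{"xyz": [0, 0, 1], "turn": 0}, {"xyz": [0, 0, 1], "turn": 0}, {"xyz": [0, 0, 0], "turn": 0}, {"xyz": [0, 0, 0], "turn": 0}]}}

```text
time: 27.65
tool_pos: [0.5733, -0.0754, 0.0994]
tool_rot: [3.14, 0.0, 1.458]
contact_force: [-6.0, 3.0, 17.7]
opening: 0.0002
```

The tool stalls at z = 0.0994 at 18 N, against 0.0995 expected, so the plate is flat on the blade. I'll lift off and check.

Emit:
{"name": "apply_moves", "arguments": {"rows": [{"xyz": [0, 0, -4], "turn": 0}, {"xyz": [-3, 0, -15], "turn": 0}, {"xyz": [-15, 0, -40], "turn": 0}, {"xyz": [-40, 0, -40], "turn": 0}, {"xyz": [0, 0, -25], "turn": 0}, {"xyz": [0, 0, 0], "turn": 0}, {"xyz": [0, 0, 0], "turn": 0}]}}

```text
time: 28.52
tool_pos: [0.566, -0.1327, 0.2203]
tool_rot: [-3.14, -0.0, 1.458]
contact_force: [0.0, -0.7, -0.3]
opening: 0.0002
```

```bash
python3 - <<'E'
from h import *
s=robot.observe();print(s['tool_pos'],s['contact_force'])
c=cam('wrist');a=c['frame'][0:210,200:360];d=cam('scene')['frame'][115:205,120:240]
cv2.imwrite('pics/w6.png',np.hstack([cv2.resize(a,(400,525),interpolation=cv2.INTER_CUBIC),np.vstack([cv2.resize(d,(400,300),interpolation=cv2.INTER_CUBIC),np.zeros((225,400,3),np.uint8)])]))
E
```

```text
[ 0.5659555  -0.13272757  0.22033256] [ 0.02208869 -0.71934242 -0.26119514]
```

View pics/w6.png

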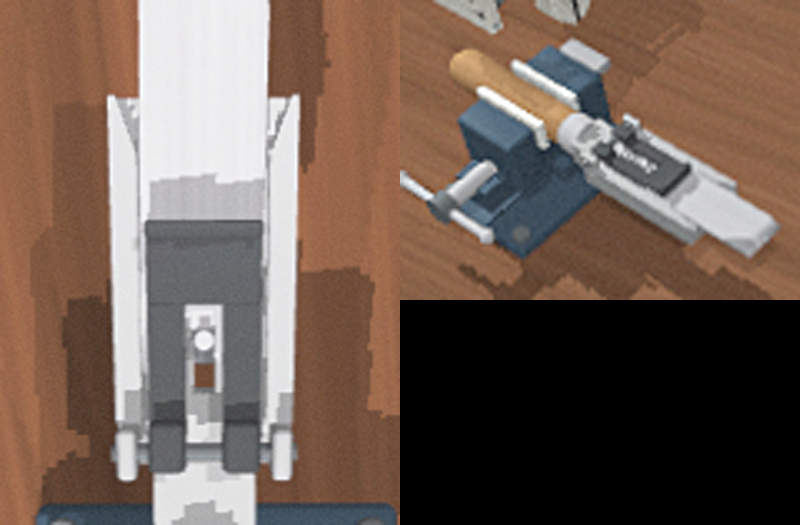

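The plate is shut flat and the blade is in line. I want to check the small grey spot just before the pin at (204,322) for a gap, with one enlarged crop.

```bash
python3 - <<'E'
from h import *
c=ld('wrist');f=c['frame'][110:165,255:310]
cv2.imwrite('pics/w6c.png',cv2.resize(f,(550,550),interpolation=cv2.INTER_NEAREST))
T=np.array([.5724,-.0814]);u=np.array([.1126,.9936])
for n,o,z in(('pin top c',0,.099),('pin top front',3,.099),('pin front at blade top',3,.095),('front+1.5',4.5,.095)):
    print(n,((pr(c,[*(T+u*o*1e-3),z])[0]-[255,110]+.5)*10).round())
E
```

```text
pin top c [251. 259.]
pin top front [251. 218.]
pin front at blade top [251. 213.]
front+1.5 [251. 192.]
```

View pics/w6c.png

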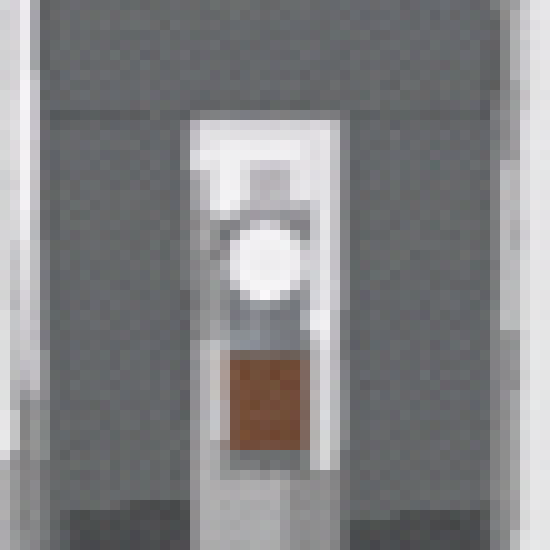

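The notch's dark rim (rows 210-220) touches the pin's front edge (row 220). The patch at rows 160-200 is only the pin's shadow on the blade. I'm handing in.

```bash
python3 -c "
from cell import robot
print(robot.hand_in(), robot.observe()['time'])"
```

```text
the job is handed in; nothing more can be done
the job is handed in; nothing more can be done
```

I fitted the blade, shut the clamp plate on it, let go and handed the job in. The simulator gave no verdict; the last clock reading before hand-in was about 28.5 s of the 72 s allowed.

- **Blade:** I took the one nearest the base (0.632 m away), gripped it near its cutting edge and entered it through the flared mouth. I slid it back in small steps until it bore on the pin. The wrist read about 7 N along the scraper for about 0.4 s with the plate still upright. I didn't see any reading above that during the slide.
- **Clamp plate:** I pushed it down from behind with the shut fingers and pressed it with about 18 N. The tool stalled at z = 99.4 mm, against 99.5 mm expected for the plate lying flat.
- **Last checks:** The final wrist crop showed the notch end touching the pin's front edge, the blade in line and the plate flat. The tool was clear and nothing was in the gripper.

I didn't measure the pump, injector or carton again at the end, but the tool stayed well clear of them.

Three things were slightly off:
- **Opening:** The gripper read 34–35 mm on the 36 mm blade at the full grip.
- **Camera:** The wrist camera showed a side offset of about 1.4 mm, which I corrected for.
- **Pictures:** I viewed 12, two over the budget.

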